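Offer a new hinge leaf up to the jamb block

ROBOT

A 7-joint arm with a two-finger parallel gripper is mounted at the origin on the work surface. World frame = base frame: x ahead of the robot, y to its left, z up, the work surface at z = 0. Lengths are in m, angles in rad, forces in N, time in s.
With the tool pointing down it reaches from about 0.4 to 0.85 m from the base axis. Payload 10.4 kg.
Tool frame: the origin (TCP) lies between the finger pads; the fingertips stand 14 mm ahead of it and the grasp point (between the pads) lies 5 mm behind it (r.finger_overhang is the z of the fingertips in the tool frame, in m); z points along the fingers, y is the line along which they close (so a half turn about z gives the same grasp; the last joint's range is limited). The gripper opens to 87 mm and grips with 3 to 60 N. Pads are 19 mm wide; open, the fingers measure 117 mm over their backs; the gripper's body (75 mm by 190 mm) begins 51 mm behind the grasp point.
Start: joints at [1.146, 0.332, -0.065, 1.46, 0.022, 1.35, -0.088], TCP at [0.244, -0.575, 0.237] pointing down, gripper open.
Joint ranges: [-2.6, 2.6], [-0.5, 2.12], [-1.47, 1.34], [0.16, 2.42], [-1.27, 4.41], [0.06, 2.06], [-2.6, 2.6]. Speed limits (rad/s): [2.22, 2.22, 2.79, 2.79, 3.14, 3.14, 3.14].

INTERFACE

Orientations are given as a unit quaternion [x, y, z, w].
In Python, from bench import r, optics gives the robot as it stands.
- The arm moves only by the shell command python3 -m pendant 'ROWS' [FORCE]. ROWS is JSON, a list of rows, each a list of 7 numbers: the closure, from -1 (fully open) to 1 (shut), then the shift along the tool's x, y, z scaled (see below), then the turn, a rotation vector about the tool's x, y, z scaled (see below). In form: [[grip, x, y, z, rx, ry, rz], ...]. A call has 1 to 8 rows; each row is the pose to reach, as a shift and turn from the pose commanded when the call began, along the tool's axes at that moment; what a row does not reach only later rows make up. The controller multiplies each number of a shift by 0.3 m and each number of a turn by 120 degrees. A row lasts 1/8 s, in which the tool goes at most 62.5 mm and 10.7 degrees, less where a joint would pass 70% of its speed; a pose out of reach is approached as far as the arm can. A call with a number of a shift or a turn outside -1 to 1 is refused whole. A call with a gripper value outside its range is refused whole. The fingers move at their own pace and stop on an object; FORCE is the grip in N (left out, the last holds). Time passes only in rows, so rows that repeat a pose let the fingers close. It gives the time, the measured TCP pose, the force, the opening and the grip force at its end, in the units of the state.
- r.read_state(): the state, without advancing time (a new reading comes with each control period).
- optics.camera(name): name is "scene" or "top" or "wrist"; returns a dict with "pixels" (420x560x3 uint8, red, green, blue), "vfov" (degrees; the focal length in pixels is half the picture's height over the tangent of half this angle, whatever the lens; pixels are square), "cx", "cy" (the principal point, pixels), "rvec" (rotation vector, rad) and "tvec" (3), from world to camera coordinates, as OpenCV has them. Camera axes: x right, y down, z forward; pixel columns grow to the right and rows downward; lengths in m; the calibration is good to about 2 mm. A picture is of the moment at which its call begins. There is no depth.
- r.close_job(): hands the job in; it is judged then, once.
The state is a dict: "time": time; "joint_positions": joint angles; "joint_vel": joint speeds; "joint_torque": joint torques, N m; "ee_pos": TCP position; "eef_rot": TCP orientation; "ft_force": force on the tool from outside, world axes, zero at the start; "torque": the same for the moment, N m; "width": finger opening in m; "grip_force": force on a finger pad.
Only numpy, scipy, OpenCV 4.12 (cv2) and the standard library are available. Lean on these libraries where they do the work, as an engineer would, in place of code of your own. Each camera call takes 0.05 s, during which the arm holds its last target. There are 200 camera calls.

TASK

First drop the rusty hinge leaf with the broken-off knuckle into the blue crate. Then pick up the new brass leaf and bring it level with the brass leaf on the wooden jamb block, its knuckle midway between the two fixed knuckles and its hole in line with theirs, ready for the pin; finish while still holding it there steadily in the gripper, not leaning on the block. Leave the hinge pin, the plaster figure and the glass jar where they are.

Things in the scene. Friction and masses are not known exactly. Their poses are not given: they have to be found in the camera images.
- jamb: fixed light-wood block, 120 (y) x 90 (x) mm, top 70 mm above the bench, a fixed brass leaf (plate 6 mm thick, 51 mm along y) on top, two knuckles overhanging its robot side. Origin on the bench straight below the hinge axis; y along that axis, z up, yaw varies. Block and fixed plate begin 14 mm along +x; below and in front (-x) of the axis is open air, so a leaf there has no support
- jamb_eye (a point): point on the hinge axis midway between the two fixed knuckles, 79 mm above the bench; axes as jamb. The knuckles are tubes along y, outside diameter 18, hole 10, each 13 mm long, with a 25 mm gap between them (y -12.5 to +12.5 mm); the new leaf's knuckle goes into the gap from above
- good_leaf: loose new brass leaf, 0.13 to 0.21 kg, flat on a fixed plywood offcut 30 (y) x 50 (x) x 18 mm high; plate overhangs it about 10 mm at each y end. Plate 50 mm long (y; grip across this), x -24 to +18 mm, 6 mm thick. Origin on its underside, 32 mm behind the hole axis; z up, +x to its knuckle. Matched: axes parallel to jamb's, underside 70 mm up, plate 5 mm clear of the fixed knuckles
- leaf_eye (a point): centre of the hole of the new leaf's one knuckle, at x +32, y 0, z +9 mm in good_leaf. The knuckle is a tube along y, 20 mm long, outside diameter 18, hole 10, joined to the plate by a tab 20 mm wide
- scrap_leaf: loose rusty brown leaf, 0.10 to 0.17 kg, plate of the same size, lying the same way on another such offcut (underside 18 mm above the bench), but only a short ragged stub (to x +29 mm) where the knuckle was. Origin and axes as the good leaf's; grip it across the 50 mm
- crate: fixed blue open box, outside 170 (x) by 160 (y) by 75 mm high, walls and floor 5 mm. Origin at the centre of its underside, z up
- pin: steel hinge pin, 80 mm long, 12 mm high, lying along y on the jamb block behind the fixed leaf, 85 mm behind the hinge axis. Leave alone. Origin at the middle of its underside
- figure: loose white plaster figure, 80 mm square base, 134 mm high, on the bench on the side away from the crate. Leave alone. Origin at the centre of its underside
- jar: loose amber glass jar of screws with a white lid, 50 mm across, 75 mm high, on the bench at the robot's left. Leave alone. Origin at the centre of its underside
Mind the look-alikes: they are no part of the job. There is more than one size of the jamb; the job needs the larger.

How it is judged:
On the way:
1. the rusty leaf lies in the blue crate, let go (x of scrap_leaf in the frame of crate between -0.08 and 0.08 m and y of scrap_leaf in the frame of crate between -0.075 and 0.075 m and z of scrap_leaf in the frame of crate below 0.06 m and linear speed of scrap_leaf below 0.03 m/s and contact force between scrap_leaf and the fingers below 0.1 N), for 0.2 s.
At the end, for the whole second after the job is handed in: Rusty leaf at rest in the crate, let go; new leaf still, gripped (over 2 N), under 2 N on the jamb block, hole centre within 4 mm of the midpoint between the fixed knuckles, axis within 0.1 rad of theirs, plate level within 0.15 rad (all of step 1 and distance between leaf_eye and jamb_eye below 0.004 m and angle between the y axis of good_leaf and the y axis of jamb, either way round below 0.1 rad and angle between the z axis of good_leaf and the z axis of jamb, either way round below 0.15 rad and contact force between good_leaf and the fingers above 2 N and contact force between good_leaf and jamb below 2 N and linear speed of good_leaf below 0.02 m/s); the arm keeps its last pose, push and grip.
It fails at once if the hinge pin is moved by more than 25 mm (distance of pin from where it was at the start of the episode above 0.025 m).
It fails at once if the plaster figure is moved by more than 25 mm (distance of figure from where it was at the start of the episode above 0.025 m).
It fails at once if the glass jar is moved by more than 25 mm (distance of jar from where it was at the start of the episode above 0.025 m).
It also fails if it takes over 58 s, if anything falls off the work surface, if the arm or the gripper's body presses on something with over 40 N, if the wrist force passes 120 N, or if a joint passes its speed limit or range.

## Working session

There is one attempt and no reset: what is moved stays moved. The work goes in short steps, Python scripts to look and compute and a shell command to move; the robot and the scene stay as the last step left them, time stands still between calls to the robot, and variables do not carry over. Pictures are saved under pics/ and viewed, at most 10 in all, crops included, and the job is handed in when it is done.

```bash
mkdir -p pics
cat > h.py <<'E'
import numpy as np, cv2, json
from scipy.spatial.transform import Rotation as R
from bench import r, optics
def cam(n):
    c=optics.camera(n); p=c["pixels"]; f=p.shape[0]/2/np.tan(np.radians(c["vfov"])/2)
    c["K"]=np.array([[f,0,c["cx"]],[0,f,c["cy"]],[0,0,1.]]); c["Rm"]=cv2.Rodrigues(np.array(c["rvec"],float))[0]
    c["t"]=np.array(c["tvec"],float).ravel(); c["o"]=-c["Rm"].T@c["t"]; return c
def ray(c,uv):
    uv=np.atleast_2d(np.array(uv,float)); d=np.c_[uv,np.ones(len(uv))]@np.linalg.inv(c["K"]).T
    return d@c["Rm"]
def onz(c,uv,z):
    d=ray(c,uv); return c["o"]+d*((z-c["o"][2])/d[:,2:3])
def proj(c,P):
    q=np.atleast_2d(P)@c["Rm"].T+c["t"]; q=q@c["K"].T; return q[:,:2]/q[:,2:]
def save(c,n): cv2.imwrite("pics/"+n,cv2.cvtColor(c["pixels"],cv2.COLOR_RGB2BGR))
E
python3 - <<'E'
from h import *
for n in("scene","top","wrist"):
    c=cam(n); save(c,n+"0.png"); print(n,c["o"],c["vfov"],c["cx"],c["cy"])
s=r.read_state(); print(s["time"],s["ee_pos"],s["eef_rot"],s["width"],r.finger_overhang)
E
```

```text
scene [ 0.91491024 -0.38712517  0.58963524] 56.804158832617944 284.09054718058934 211.7396529465303
top [0.42354989 0.01515126 1.03842434] 54.64131152857096 283.6686978084041 212.40919289392878
wrist [ 0.31825199 -0.54282549  0.38410842] 69.21907597490168 275.78988398975986 213.31544003675356
0.15 [ 0.24429217 -0.57499489  0.23595753] [ 9.79889671e-01  1.99539387e-01 -1.36873269e-04 -4.96978270e-04] 0.08724813298359439 0.014
```

View pics/top0.png

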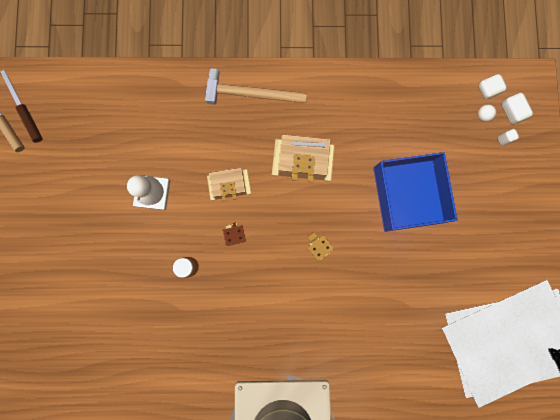

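View pics/scene0.png

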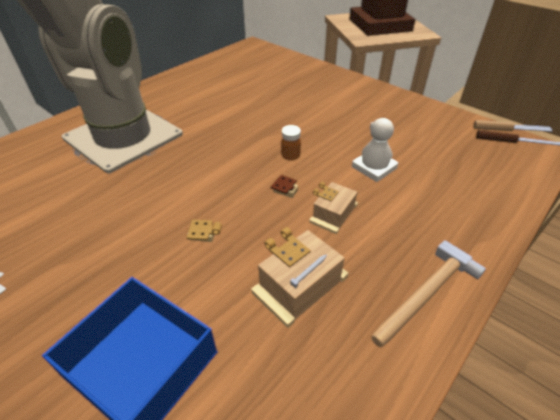

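Candidates:
- **Rusty leaf:** top (234,235) only, brown with a stub.
- **Loose brass leaf:** top (319,246). The other brass plates at (303,163) and (229,188) are fixed on jambs.
- **Jamb:** large at (303,158) with the pin, against a small look-alike at (229,185).

I choose the rusty leaf at (234,235), the brass leaf at (319,246) and the large jamb.

Run:
```python
from h import *
c=cam("top"); im=cv2.cvtColor(c["pixels"],cv2.COLOR_RGB2BGR)
cr=im[125:265,205:345]; cv2.imwrite("pics/crop1.png",cv2.resize(cr,(588,588),interpolation=cv2.INTER_CUBIC))
hsv=cv2.cvtColor(im,cv2.COLOR_BGR2HSV)
for n,(u,v) in dict(rust=(234,238),rust2=(230,232),brass=(322,250),fix=(303,163),wood=(280,150),bench=(270,240),crate=(415,190)).items(): print(n,hsv[v,u])
for p in [(234,235),(319,246)]: print(onz(c,p,.024))
print(onz(c,(303,178),.079),onz(c,(415,190),0.03),onz(c,[(150,190),(183,268)],0.05))
```

```text
rust [  9 176 126]
rust2 [  9 177 124]
brass [ 19 158 191]
fix [ 18 154 192]
wood [ 18  92 230]
bench [ 13 154 177]
crate [112 195 197]
[[0.47120699 0.11703255 0.024     ]]
[[ 0.44255109 -0.09448524  0.024     ]]
[[ 0.60417168 -0.05268205  0.079     ]] [[ 0.58184069 -0.33902102  0.03      ]] [[0.58101358 0.31962179 0.05      ]
 [0.39158661 0.23602357 0.05      ]]
```

View pics/crop1.png

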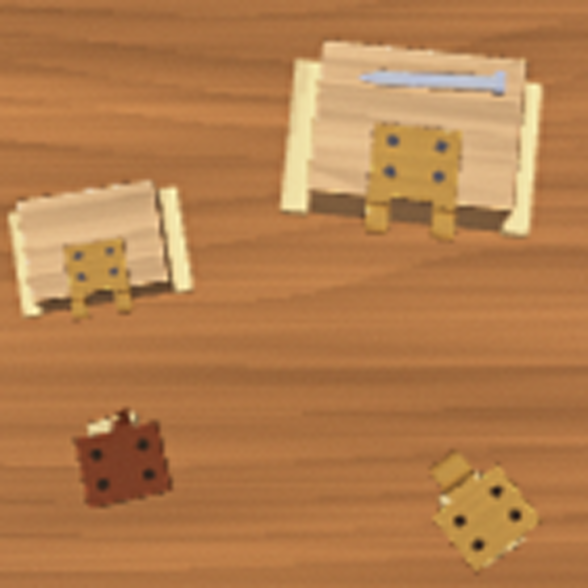

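The crop shows the rusty plate with its stub facing up-left, corners (75,437),(157,421),(172,488),(92,507). The brass plate has its knuckle at (452,470). The large jamb carries the pin, with its knuckles at (376,218) and (444,222), so the choice is confirmed.

```bash
cat >> h.py <<'E'
def go(p,yaw):
    """print scaled shift/turn to put TCP at p, tool down, closing line (tool y) along world yaw+90deg"""
    s=r.read_state(); R0=R.from_quat(s["eef_rot"]); best=None
    for k in (0,np.pi):
        y=yaw+k; X=np.array([np.cos(y),np.sin(y),0]); Z=np.array([0,0,-1.]); Rt=R.from_matrix(np.c_[X,np.cross(Z,X),Z])
        w=(R0.inv()*Rt).as_rotvec()
        if best is None or np.linalg.norm(w)<np.linalg.norm(best): best=w
    d=R0.inv().apply(np.array(p)-s["ee_pos"])
    print("shift",np.round(d/.3,4),"turn",np.round(best/np.radians(120),4),"rows",max(np.linalg.norm(d)/.0625,np.degrees(np.linalg.norm(best))/10.7).round(1),"q7",s["joint_positions"][6])
def plate(c,pts,z):
    """corners: knuckle-left, knuckle-right, rear-right, rear-left seen with x up -> origin, yaw"""
    P=onz(c,pts,z); f=(P[0]+P[1])/2; b=(P[2]+P[3])/2
    v=(f-b)[:2]; w=(P[0]-P[1]+P[3]-P[2])[:2]; e=v/np.linalg.norm(v)+np.array([w[1],-w[0]])/np.linalg.norm(w)
    ce=P.mean(0); return ce,np.arctan2(e[1],e[0]),np.linalg.norm(v),np.linalg.norm(w)/2
E
python3 - <<'E'
from h import *
c=cam("top"); f=lambda L:np.array(L)/4.2+[205,125]-0.5+.5/4.2
a=plate(c,f([(75,437),(157,421),(172,488),(92,507)]),.024); print("scrap",a)
print("good",plate(c,f([(432,515),(495,465),(540,517),(477,570)]),.024))
P=onz(c,f([(376,218),(444,222)]),.088); print("knuckles",P,np.arctan2(*(P[0]-P[1])[[1,0]])-np.pi/2)
im=cv2.cvtColor(c["pixels"],cv2.COLOR_RGB2HSV); m=cv2.inRange(im,(105,120,40),(125,255,255)); m[:,:350]=0
cs=max(cv2.findContours(m,0,2)[0],key=cv2.contourArea); ap=cv2.approxPolyDP(cs,4,True)[:,0]; Q=onz(c,ap,.075); print("crate",Q,Q.mean(0))
go([a[0][0],a[0][1],.15],a[1])
E
```

```text
scrap (array([0.47145664, 0.11666405, 0.024     ]), np.float64(0.22081997785270663), np.float64(0.04176255174050776), np.float64(0.0488748893110415))
good (array([ 0.43846977, -0.09776876,  0.024     ]), np.float64(0.6810917021489803), np.float64(0.041228386780341145), np.float64(0.04849093532396306))
knuckles [[ 0.60609111 -0.03103924  0.088     ]
 [ 0.60368794 -0.06949817  0.088     ]] -0.062405518218649814
crate [[ 0.66826106 -0.39578122  0.075     ]
 [ 0.6462007  -0.2429653   0.075     ]
 [ 0.63143696 -0.22545558  0.075     ]
 [ 0.47860764 -0.24729932  0.075     ]
 [ 0.50165341 -0.41940742  0.075     ]] [ 0.58523195 -0.30618177  0.075     ]
shift [ 1.5983 -1.826   0.2885] turn [-0.0003  0.      0.0864] rows 11.7 q7 -0.08854641757953656
```

```bash
python3 -m pendant '[[-1,0.8,-0.913,0,0,0,0.043],[-1,0.8,-0.913,0,0,0,0.043],[-1,0.8,-0.913,0,0,0,0.043],[-1,0.8,-0.913,0,0,0,0.043],[-1,0.8,-0.913,0,0,0,0.043],[-1,0.8,-0.913,0,0,0,0.043],[-1,0.8,-0.913,0,0,0,0.043]]' 30
python3 -c "
from h import *
go([.43,.105,.17],.2208)"
```

```text
time: 1.12
ee_pos: [0.3595, -0.2261, 0.237]
eef_rot: [0.987, 0.158, 0.0, 0.0]
ft_force: [-0.7, -1.0, 0.9]
width: 0.0872
grip_force: 0.0
shift [ 0.568  -0.975   0.2226] turn [ 0.0005 -0.0002  0.0464] rows 5.5 q7 -0.7623086211146916
```

```bash
python3 -m pendant '[[-1,0.568,-0.975,0.22,0,0,0.046],[-1,0.568,-0.975,0.22,0,0,0.046],[-1,0.568,-0.975,0.22,0,0,0.046],[-1,0.568,-0.975,0.22,0,0,0.046],[-1,0.568,-0.975,0.22,0,0,0.046],[-1,0.568,-0.975,0.22,0,0,0.046],[-1,0.568,-0.975,0.22,0,0,0.046]]'
python3 - <<'E'
from h import *
c=cam("wrist"); save(c,"w1.png"); print(c["o"],proj(c,[[.4715,.1167,.024]]))
E
```

```text
time: 2.0
ee_pos: [0.4308, 0.1028, 0.1702]
eef_rot: [0.994, 0.109, -0.0, -0.001]
ft_force: [0.2, -0.6, 0.1]
width: 0.0869
grip_force: 0.0
[0.5092878  0.12094835 0.31839359] [[272.07717171 161.76556623]]
```

View pics/w1.png

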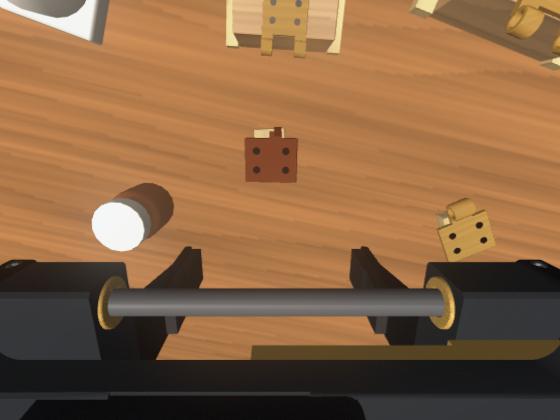

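Run:
```python
from h import *
c=cam("wrist"); hs=cv2.cvtColor(c["pixels"],cv2.COLOR_RGB2HSV)
m=np.zeros(hs.shape[:2],np.uint8); m[110:200,225:320]=((hs[110:200,225:320,2]<150)*255)
m=cv2.morphologyEx(m,cv2.MORPH_CLOSE,np.ones((9,9))); m=cv2.morphologyEx(m,cv2.MORPH_OPEN,np.ones((25,25)))
print(cv2.minAreaRect(max(cv2.findContours(m,0,2)[0],key=cv2.contourArea)))
a=plate(c,[(245.5,138),(297.5,138),(297.5,182.5),(246,182.5)],.024); print("scrap",a)
print("good",plate(c,[(438,226),(485,208),(496,240),(446,262)],.024))
go([a[0][0],a[0][1],.07],a[1]);go([a[0][0],a[0][1],.019],a[1])
```

```text
((268.5, 159.0), (44.0, 51.0), 90.0)
scrap (array([0.47240398, 0.11540312, 0.024     ]), np.float64(0.21768981056579229), np.float64(0.042453256273276604), np.float64(0.04973118598778953))
good (array([ 0.44175801, -0.09670487,  0.024     ]), np.float64(0.6488674703397437), np.float64(0.04102851876863267), np.float64(0.0510965023477802))
shift [ 0.1463 -0.0202  0.3345] turn [ 0.      0.0003 -0.0015] rows 1.8 q7 -1.6918189170120121
shift [ 0.1464 -0.0203  0.5045] turn [ 0.      0.0003 -0.0015] rows 2.5 q7 -1.6918189170120121
```

```bash
python3 -m pendant '[[-1,0.146,-0.02,0.2,0,0,0],[-1,0.146,-0.02,0.3,0,0,0],[-1,0.146,-0.02,0.4,0,0,0],[-1,0.146,-0.02,0.505,0,0,0],[-1,0.146,-0.02,0.505,0,0,0],[-1,0.146,-0.02,0.505,0,0,0],[1,0.146,-0.02,0.505,0,0,0],[1,0.146,-0.02,0.505,0,0,0]]' 30
python3 -m pendant '[[1,0,0,0,0,0,0],[1,0,0,0,0,0,0],[1,0,0,0,0,0,0],[1,0,0,0,0,0,0]]'
```

```text
time: 3.1
ee_pos: [0.4728, 0.1164, 0.0199]
eef_rot: [0.994, 0.107, 0.001, 0.0]
ft_force: [-0.4, 0.0, 0.7]
width: 0.0743
grip_force: 0.0
time: 3.6
ee_pos: [0.4722, 0.1166, 0.0191]
eef_rot: [0.994, 0.108, -0.0, 0.0]
ft_force: [-1.0, -0.9, 1.0]
width: 0.0495
grip_force: 30.0
```

```bash
python3 -m pendant '[[1,0,0,-0.2,0,0,0],[1,0,0,-0.4,0,0,0],[1,0,0,-0.6,0,0,0],[1,0,0,-0.6,0,0,0]]'
python3 -c "
from h import *
go([.52,-.1,.2],.18)
go([.573,-.322,.2],.14)"
```

```text
time: 4.1
ee_pos: [0.4744, 0.1173, 0.2031]
eef_rot: [0.994, 0.107, 0.004, 0.0]
ft_force: [0.7, -0.5, -2.1]
width: 0.0496
grip_force: 30.0
shift [-0.0062  0.7402  0.0114] turn [ 0.0007 -0.0035  0.0169] rows 3.6 q7 -1.7671507444328018
shift [0.0083 1.5009 0.0128] turn [ 0.0006 -0.0035  0.036 ] rows 7.2 q7 -1.7671507444328018
```

```bash
python3 -m pendant '[[1,0,0.2,0,0,0,0],[1,0,0.4,0,0,0,0],[1,0,0.6,0,0,0,0.01],[1,0,0.8,0,0,0,0.02],[1,0,0.98,0.01,0,0,0.036],[1,0,0.98,0.01,0,0,0.036],[1,0,0.98,0.01,0,0,0.036]]'
python3 -c "
from h import *
go([.573,-.322,.2],.14);go([.573,-.322,.045],.14)"
```

```text
time: 4.97
ee_pos: [0.5345, -0.1699, 0.1946]
eef_rot: [0.998, 0.07, -0.001, -0.001]
ft_force: [-0.2, 0.4, -1.1]
width: 0.0493
grip_force: 30.0
shift [ 0.0561  0.5198 -0.0191] turn [-0.0008  0.0008  0.0002] rows 2.5 q7 -1.3365088430758139
shift [0.057  0.5207 0.4976] turn [-0.0008  0.0008  0.0002] rows 3.5 q7 -1.3365088430758139
```

```bash
python3 -m pendant '[[1,0.03,0.2,0,0,0,0],[1,0.056,0.4,0,0,0,0],[1,0.056,0.52,0,0,0,0],[1,0.056,0.52,0.15,0,0,0],[1,0.056,0.52,0.3,0,0,0],[1,0.056,0.52,0.4,0,0,0],[1,0.056,0.52,0.48,0,0,0],[1,0.056,0.52,0.48,0,0,0]]'
python3 -m pendant '[[1,0,0,0,0,0,0],[-1,0,0,0,0,0,0],[-1,0,0,0,0,0,0],[-1,0,0,0,0,0,0],[-1,0,0,0,0,0,0],[-1,0,0,-0.2,0,0,0],[-1,0,0,-0.4,0,0,0],[-1,0,0,-0.5,0,0,0]]'
python3 - <<'E'
from h import *
c=cam("top"); save(c,"t2.png")
go([.42,-.12,.17],.655)
E
```

```text
time: 5.98
ee_pos: [0.5725, -0.3205, 0.0499]
eef_rot: [0.997, 0.071, -0.002, -0.001]
ft_force: [-0.2, 0.1, -1.2]
width: 0.0493
grip_force: 30.0
time: 6.98
ee_pos: [0.5745, -0.323, 0.2062]
eef_rot: [0.998, 0.07, 0.002, 0.001]
ft_force: [0.5, -0.1, -0.8]
width: 0.0867
grip_force: 0.0
shift [-0.4194 -0.7441  0.1246] turn [ 0.003  -0.0024 -0.2459] rows 4.1 q7 -1.150899475329315
```

View pics/t2.png

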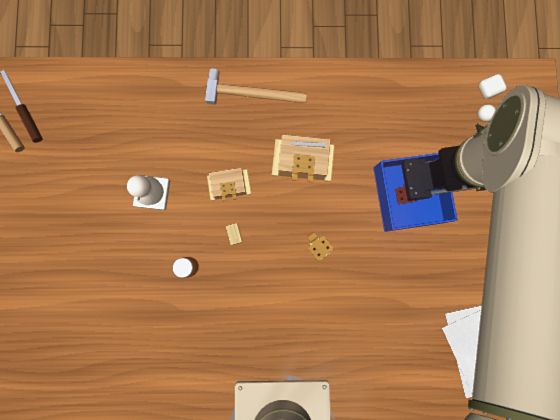

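The rusty leaf lies in the crate at (403,195) and its offcut is bare. Next is the brass leaf.

```bash
python3 -m pendant '[[-1,-0.42,-0.744,0.12,0,0,-0.246],[-1,-0.42,-0.744,0.12,0,0,-0.246],[-1,-0.42,-0.744,0.12,0,0,-0.246],[-1,-0.42,-0.744,0.12,0,0,-0.246],[-1,-0.42,-0.744,0.12,0,0,-0.246],[-1,-0.42,-0.744,0.12,0,0,-0.246],[-1,-0.42,-0.744,0.12,0,0,-0.246]]'
python3 - <<'E'
from h import *
c=cam("wrist"); save(c,"w2.png"); print(c["o"],proj(c,[[.4415,-.0967,.024]]),r.read_state()["joint_positions"])
E
```

```text
time: 7.9
ee_pos: [0.4184, -0.1203, 0.1664]
eef_rot: [0.947, 0.321, 0.001, 0.0]
ft_force: [0.5, -0.2, -0.1]
width: 0.0871
grip_force: 0.0
[ 0.48195018 -0.07062026  0.31474658] [[271.58581714 173.40913426]] [ 0.97262583  0.00744278 -0.78562362  1.99159504  0.00491151  1.14404518
 -0.73177488]
```

View pics/w2.png

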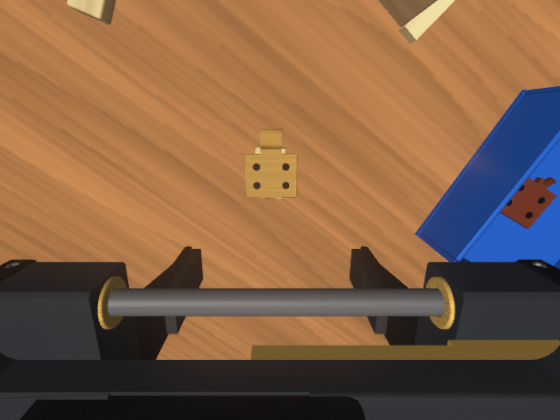

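Run:
```python
from h import *
c=cam("wrist"); im=c["pixels"]
a=plate(c,[(245.5,154.5),(297.5,154),(297,197.8),(246.3,198)],.024); print("good",a)
# holes for refinement
g=cv2.cvtColor(im,cv2.COLOR_RGB2GRAY)[150:202,244:300]
n,l,st,ce=cv2.connectedComponentsWithStats((g<75).astype(np.uint8)); 
H=[ce[i]+[244,150] for i in range(1,n) if st[i,4]>15]; print(H); H=onz(c,H,.024); print(H.mean(0),H)
go([a[0][0],a[0][1],.019],a[1])
```

```text
good (array([ 0.43901633, -0.09833274,  0.024     ]), np.float64(0.6576822969986666), np.float64(0.04233101930163866), np.float64(0.04941849927586879))
[array([256.41935484, 166.5483871 ]), array([285.66666667, 166.5       ]), array([256.68965517, 185.20689655]), array([285.53571429, 185.        ])]
[ 0.43921665 -0.09758208  0.024     ] [[ 0.43785496 -0.08106102  0.024     ]
 [ 0.45486899 -0.10315491  0.024     ]
 [ 0.42346732 -0.09201285  0.024     ]
 [ 0.44067534 -0.11409954  0.024     ]]
shift [ 0.0985 -0.0149  0.4905] turn [-0.0002 -0.0005 -0.0016] rows 2.4 q7 -0.7316847023182913
```

```bash
python3 -m pendant '[[-1,0.099,-0.015,0.2,0,0,0],[-1,0.099,-0.015,0.3,0,0,0],[-1,0.099,-0.015,0.4,0,0,0],[-1,0.099,-0.015,0.49,0,0,0],[-1,0.099,-0.015,0.49,0,0,0],[-1,0.099,-0.015,0.49,0,0,0],[1,0.099,-0.015,0.49,0,0,0],[1,0.099,-0.015,0.49,0,0,0]]' 45
python3 -m pendant '[[1,0,0,0,0,0,0],[1,0,0,0,0,0,0],[1,0,0,0,0,0,0],[1,0,0,0,0,0,0]]'
python3 -m pendant '[[1,0,0,-0.15,0,0,0],[1,0,0,-0.3,0,0,0],[1,0,0,-0.4,0,0,0],[1,0,0,-0.5,0,0,0],[1,0,0,-0.5,0,0,0]]'
python3 - <<'E'
from h import *
for n in("scene","wrist"): c=cam(n); save(c,n+"3.png")
im=cv2.imread("pics/scene3.png"); w=cv2.imread("pics/wrist3.png")
cv2.imwrite("pics/c3.png",np.vstack([cv2.resize(im[150:300,150:380],(700,300)),cv2.resize(w[120:420,:],(700,300))]))
E
```

```text
time: 9.0
ee_pos: [0.4389, -0.098, 0.0198]
eef_rot: [0.947, 0.322, 0.001, 0.001]
ft_force: [0.9, 0.3, -0.2]
width: 0.0742
grip_force: 0.0
time: 9.5
ee_pos: [0.4384, -0.0977, 0.0191]
eef_rot: [0.947, 0.322, 0.0, 0.0]
ft_force: [0.0, 0.1, 2.6]
width: 0.049
grip_force: 45.0
time: 10.12
ee_pos: [0.4394, -0.0979, 0.1707]
eef_rot: [0.947, 0.322, 0.001, 0.001]
ft_force: [0.0, -0.0, -2.3]
width: 0.0492
grip_force: 45.0
```

View pics/c3.png

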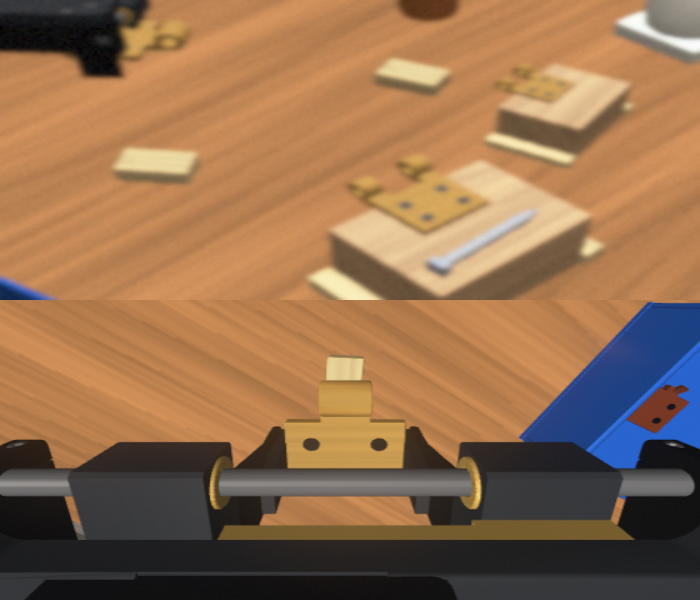

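The leaf is held level, with its knuckle ahead at wrist pixel (276,200). Next I look at the jamb.

```bash
python3 -c "
from h import *
go([.52,-.045,.17],-.062)"
```

```text
shift [ 0.324   0.0274 -0.0057] turn [-0.000e+00  3.000e-04  3.424e-01] rows 3.8 q7 -0.8199911423627733
```

```bash
python3 -m pendant '[[1,0.1,0.01,0,0,0,0.085],[1,0.2,0.02,0,0,0,0.17],[1,0.3,0.027,0,0,0,0.255],[1,0.324,0.027,0,0,0,0.342],[1,0.324,0.027,0,0,0,0.342],[1,0.324,0.027,0,0,0,0.342],[1,0.324,0.027,0,0,0,0.342]]'
python3 - <<'E'
from h import *
c=cam("wrist"); save(c,"w4.png"); print(c["o"]); im=cv2.imread("pics/w4.png")
cv2.imwrite("pics/c4.png",cv2.resize(im[0:250,150:420],(648,600),interpolation=cv2.INTER_CUBIC))
E
```

```text
time: 11.1
ee_pos: [0.5199, -0.0454, 0.1688]
eef_rot: [1.0, -0.03, -0.0, 0.0]
ft_force: [0.9, -0.2, -2.2]
width: 0.049
grip_force: 45.0
[ 0.60007373 -0.04916509  0.31701915]
```

View pics/c4.png

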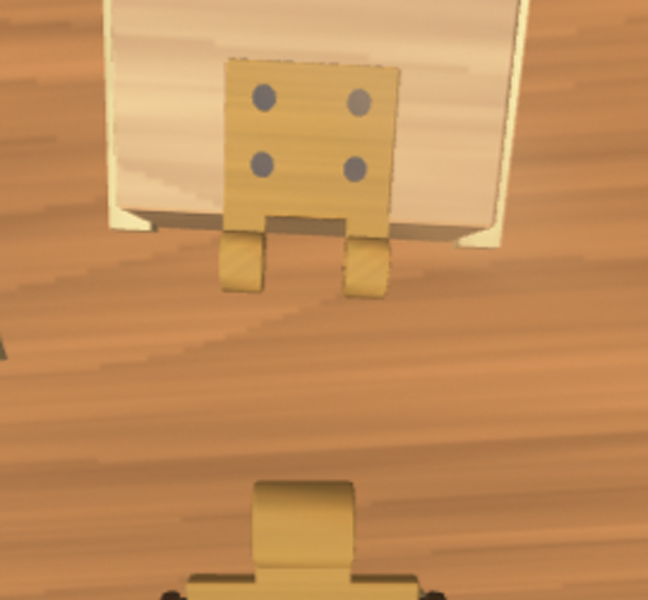

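```bash
cat >> h.py <<'E'
def tubebox(c,e,yaw,L):
    X=np.array([np.cos(yaw),np.sin(yaw),0]);Y=np.array([-X[1],X[0],0]);t=np.linspace(0,2*np.pi,73)
    P=[e+9e-3*(np.cos(a)*X+np.sin(a)*np.array([0,0,1]))+s*L/2*Y for a in t for s in(-1,1)]
    q=proj(c,P); return q.min(0).round(1),q.max(0).round(1)
def eye(s): return np.array(s["ee_pos"])+R.from_quat(s["eef_rot"]).apply([.0353,0,-.0079])
E
python3 - <<'E'
from h import *
c=cam("wrist"); s=r.read_state(); f=lambda L:np.array(L)/2.4+[150,0]-.5+.5/2.4
print("view dir",c["Rm"][2])
k=onz(c,f([(242,262),(367,267.5)]),.080); m=k.mean(0); d=k[0]-k[1]; print("mid",m,"yaw",np.arctan2(d[1],d[0])-np.pi/2,np.linalg.norm(d))
h=onz(c,f([(264,97),(359,102),(262,164),(355,169),(228,59),(399,68)]),.076)
print("yaws",[np.arctan2((h[i]-h[i+1])[1],(h[i]-h[i+1])[0])-np.pi/2 for i in(0,2,4)],[np.arctan2((h[i]-h[i+2])[1],(h[i]-h[i+2])[0]) for i in(0,1)])
inn=onz(c,f([(265,262),(344,267)]),.088); print("gap mid",inn.mean(0),np.linalg.norm(inn[0]-inn[1]))
ye=R.from_quat(s["eef_rot"]).as_matrix()[:,0]; yt=np.arctan2(ye[1],ye[0])
print("eye",eye(s),"pred",tubebox(c,eye(s),yt,.02),"seen",f([(253,481),(355,567)]))
for sg in(1,-1):
  y=-.1; print("fixed pred",tubebox(c,np.array([*m[:2],.079])+sg*.019*np.array([-np.sin(y),np.cos(y),0]),y,.013))
print("seen",f([(219,233),(265,291),(344,238),(390,297)]))
E
```

```text
view dir [-0.29047749  0.01732533 -0.95672497]
mid [ 0.6076827  -0.05023732  0.08      ] yaw -0.10115644678764424 0.03849615426221277
yaws [np.float64(-0.10639406974829879), np.float64(-0.10856804230025618), np.float64(-0.10580196448291534)] [np.float64(-0.10833679538885516), np.float64(-0.10387816252317003)]
gap mid [ 0.60749941 -0.05019786  0.088     ] 0.023528852213453216
eye [ 0.55532434 -0.04742094  0.17692913] pred (array([255.8, 199. ]), array([299.8, 236.3])) seen [[255.125      200.125     ]
 [297.625      235.95833333]]
fixed pred (array([240.9,  95.6]), array([260.4, 122. ]))
fixed pred (array([292.5,  97.8]), array([312.6, 124.2]))
seen [[240.95833333  96.79166667]
 [260.125      120.95833333]
 [293.04166667  98.875     ]
 [312.20833333 123.45833333]]
```

```bash
python3 -c "
from h import *
y=-.106; X=np.array([np.cos(y),np.sin(y),0]); T=np.array([.6077,-.0508,.0711])-.0353*X; print(T)
go(T+[0,0,.035],y)"
```

```text
[ 0.57259813 -0.0470652   0.0711    ]
shift [ 0.1751 -0.0048  0.2098] turn [ 0.0002 -0.      0.0218] rows 1.3 q7 -1.7830985123111156
```

```bash
python3 -m pendant '[[1,0.08,-0.002,0.05,0,0,0.01],[1,0.15,-0.004,0.1,0,0,0.02],[1,0.175,-0.005,0.16,0,0,0.022],[1,0.175,-0.005,0.21,0,0,0.022],[1,0.175,-0.005,0.21,0,0,0.022],[1,0.175,-0.005,0.21,0,0,0.022]]'
python3 - <<'E'
from h import *
c=cam("wrist"); save(c,"w5.png"); im=cv2.imread("pics/w5.png"); s=r.read_state()
cv2.imwrite("pics/c5.png",cv2.resize(im[120:250,200:360],(640,520),interpolation=cv2.INTER_CUBIC))
y=-.106;Y=np.array([-np.sin(y),np.cos(y),0]); print(eye(s), "held",tubebox(c,eye(s),y,.02))
for sg in(1,-1): print(tubebox(c,np.array([.6077,-.0502,.079])+sg*.019*Y,y,.013))
E
```

```text
time: 11.95
ee_pos: [0.5727, -0.0466, 0.1067]
eef_rot: [0.999, -0.053, 0.0, 0.0]
ft_force: [-0.7, 0.9, -1.6]
width: 0.0491
grip_force: 45.0
[ 0.60805141 -0.050363    0.11479626] held (array([255.8, 198.7]), array([299.9, 236. ]))
(array([232.3, 184.6]), array([257.1, 214.8]))
(array([297.1, 184.6]), array([322.3, 214.8]))
```

View pics/c5.png

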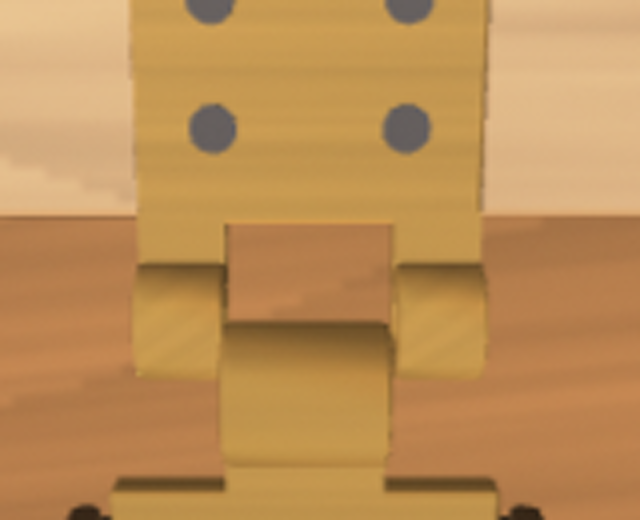

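The held knuckle (254–298, centre 276) sits about 0.7 mm left of the gap centre (277.5), and the row alignment is good. I nudge it and lower.

```bash
python3 -m pendant '[[1,0,0.0025,0.01,0,0,0],[1,0,0.0025,0.03,0,0,0],[1,0,0.0025,0.05,0,0,0],[1,0,0.0025,0.07,0,0,0],[1,0,0.0025,0.09,0,0,0],[1,0,0.0025,0.105,0,0,0],[1,0,0.0025,0.119,0,0,0],[1,0,0.0025,0.119,0,0,0]]'
python3 -m pendant '[[1,0,0,0,0,0,0],[1,0,0,0,0,0,0],[1,0,0,0,0,0,0]]'
python3 - <<'E'
from h import *
c=cam("wrist"); save(c,"w6.png"); im=cv2.imread("pics/w6.png"); s=r.read_state()
d=cam("scene"); save(d,"s6.png"); q=cv2.imread("pics/s6.png")
cv2.imwrite("pics/c6.png",np.hstack([cv2.resize(im[140:260,210:350],(400,600)),cv2.resize(q[190:310,230:350],(400,600))]))
print(eye(s),s["ft_force"],proj(d,[[.6077,-.0502,.079]]))
t=cam("top"); print(r.read_state()["time"])
E
```

```text
time: 13.0
ee_pos: [0.5726, -0.0473, 0.07]
eef_rot: [0.999, -0.054, -0.0, -0.0]
ft_force: [0.1, -0.7, -1.1]
width: 0.0488
grip_force: 45.0
time: 13.38
ee_pos: [0.5728, -0.0473, 0.0705]
eef_rot: [0.999, -0.054, 0.0, 0.0]
ft_force: [-0.4, 0.3, -0.9]
width: 0.0491
grip_force: 45.0
[ 0.60789644 -0.05107605  0.07836964] [ 0.54067098  0.03487606 -2.56279687] [[278.37387475 238.07741565]]
13.525
```

View pics/c6.png

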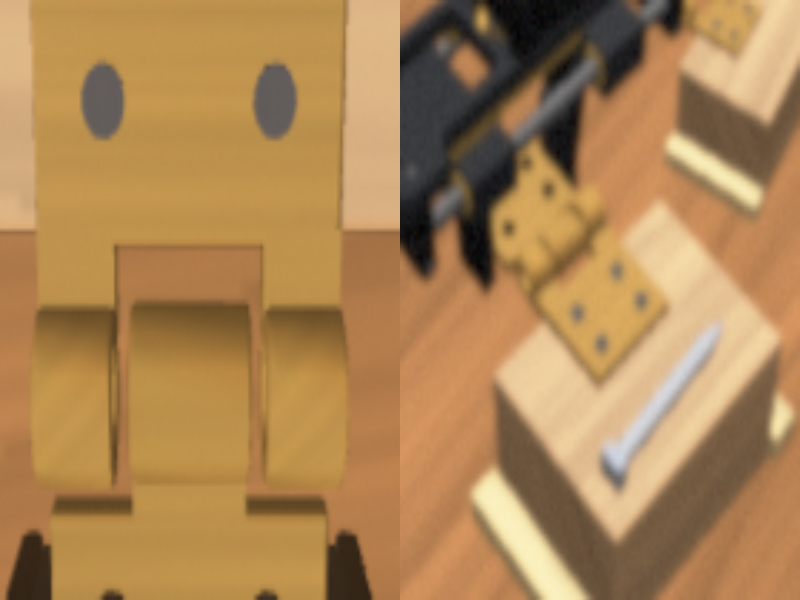

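The knuckle is centred in the gap with equal clearances on both sides. Its front and rear edges line up with the fixed knuckles, and there is no contact force.

```bash
python3 -c "
from h import *
print(r.close_job())"
```

```text
the job is handed in; nothing more can be done
None
```

I handed the job in at about 13.5 s: the rusty leaf is in the blue crate, and the new leaf is held steadily with its knuckle centred between the fixed knuckles, about 1 mm off by my measurements and not touching the block. The hand-in returned no verdict.

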